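# Load the last vial and hold the clamp cover over the reaction block

### The job

Gently stand the loose amber glass vial in the empty middle well of the three-place reaction block, right down on the well floor, with a light grip (under 40 N) and without forcing or dropping it, and let go of it. Then lift the clamp cover by its handle and finish while still holding it: level and still, about 1 cm above the rims of the vials, with every hole of the cover centred over the thread in its pillar so that the thumbscrews could be started, without letting the cover bump the vials or the block. Leave everything else on the bench where it stands.

Things in the scene. Friction and masses are not known exactly. Their poses are not given: they have to be found in the camera images.
- vial_mid (a point): centre (half-way up) of the loose vial: open, straight, amber glass, 23 mm wide, 75 mm tall, about 40 g, upright on the bench between block and mat; z up. Thin glass: grip under 40 N. Seated, its lower 30 mm are inside the well and its upper 45 mm above the block's top, so grip only the upper 45 mm, fingertips included
- block: reaction block, fixed: blue, 170 (its x) by 80 (y) by 40 mm tall, origin at the centre of its underside on the bench, z up. Wells 27 mm wide, 30 mm deep along its x at -50, 0, +50 mm; the middle one is empty, a vial stands in each other; vial rims 85 mm above the bench. Four 12 mm aluminium pillars at x = +-73, y = +-28 mm, tops 86 mm above the bench, each with a 6 mm thread in its top
- well (a point): centre of the mouth of the empty middle well, in the block's top face, 40 mm above the bench and 30 mm above the well floor; axes as the block's
- thread0 (a point): centre of the top of the pillar at x = +73, y = +28 mm in the block's frame, 86 mm above the bench
- thread2 (a point): centre of the top of the pillar diagonally opposite, at x = -73, y = -28 mm in the block's frame
- cover_grip (a point): centre of the black grip bar of the clamp cover's handle; x along the bar, z up. Bar 104 mm long, 12 mm wide (y), 14 mm tall, its underside 29 mm above the plate's top. This point is 46 mm above the liner's underside, and the cover balances about it. It starts liner down on a 3 mm mat, so 49 mm above the bench
- cover_under (a point): centre of the underside of the cover's liner, 46 mm straight below cover_grip; its height above the rims of the vials is what counts as the hover height
- cover_hole0 (a point): centre of the cover's hole at x = +73, y = +28 mm in the cover's frame, at the plate's underside, 44 mm below the height of cover_grip
- cover_hole2 (a point): centre of the cover's hole diagonally opposite, at x = -73, y = -28 mm
- cover: clamp cover: aluminium plate 170 (x) by 80 (y) by 8 mm with a red liner (125 by 36 by 2 mm) under its middle, about 0.36 kg; origin at the centre of the liner's underside. Four 14 mm holes at x = +-73, y = +-28 mm. It may go on either way round
- vial: the loose vial; origin at the centre of its underside
- mat: petrol-blue silicone mat, fixed, 220 by 140 by 3 mm, on which the cover lies at the start; origin at the centre of its underside
- pen_beaker: glass beaker, 80 mm across and 105 mm tall, with pens and spatulas up to 170 mm; origin at its foot. Leave alone
- tube_beaker: glass beaker, 68 mm across and 90 mm tall, with glass tubes up to 130 mm; origin at its foot. Leave alone
- capillary_beaker: small glass beaker, 52 mm across and 68 mm tall, with capillaries up to 100 mm; origin at its foot. Leave alone
- bottle: small laboratory bottle with a blue cap, 56 mm across and 104 mm tall; origin at its foot. Leave alone
- screw_dish: glass dish, 80 mm across and 14 mm tall, holding the four thumbscrews (up to 29 mm tall); origin at its foot. Leave alone
- screwdriver: red-handled screwdriver, 170 mm, lying on the bench near the robot; origin beneath its middle. Leave alone
Mind the look-alikes: they are no part of the job. What is shaped like the cover but green or pink is not meant.

How it is judged:
By the outcome, as a careful person would: the job done as asked, in the order asked, and still so for the second after the job is handed in, while the arm keeps its last pose, push and grip.
It also fails if it takes over 61 s, if anything falls off the work surface, if the arm or the gripper's body presses on something with over 40 N, if the wrist force passes 120 N, or if a joint passes its speed limit or range.

### The arm

A 6-joint arm with a two-finger parallel gripper is mounted at the origin on the work surface. World frame = base frame: x ahead of the robot, y to its left, z up, the work surface at z = 0. Lengths are in m, angles in degrees, forces in N, time in s.
With the tool pointing down it reaches from about 0.35 to 0.85 m from the base axis. Payload 8.1 kg.
Tool frame: the origin (TCP) lies at the very end of the fingers, on their centre line; the grasp point (between the pads) lies grasp_offset behind it (grasp_offset is the distance from the TCP to the grasp point, in m); z points along the fingers, y is the line along which they close (so a half turn about z gives the same grasp; the last joint's range is limited). The gripper opens to 85 mm and grips with 20 to 120 N. Pads are 22 mm wide; open, the fingers measure 114 mm over their backs; the gripper's body (76 mm by 85 mm) begins 54 mm behind the grasp point. The pads swing forward as they close: fully open they stand 13 mm farther back than shut.
Start: joints at [-75.94, 7.471, 85.268, -0, 87.261, -4.893], TCP at [0.195, -0.567, 0.231] pointing down, gripper open.
Joint ranges: [-169.43, 169.43], [-51.17, 129.36], [1.28, 143.12], [-76.62, 256.62], [0, 156.53], [-152.29, 152.29]. Speed limits (degrees/s): [136.94, 136.94, 159.86, 180, 180, 180].

### API

Orientations are given as a 3x3 rotation matrix whose columns are the frame's x, y, z axes.
In Python, from cell import observe, get_image, get_calibration, close_job, grasp_offset gives the robot as it stands.
- The arm moves only by the tool arm_command, never from a script. Its argument "moves" is one flat list of numbers, 6 for each row, row after row: the shift along the world's x, y, z in units of 40 mm (1.0 is 40 mm), then the turn, a rotation vector about the world's x, y, z in units of 5 degrees (1.0 is 5 degrees). In form: [dx, dy, dz, ax, ay, az, dx, dy, dz, ax, ay, az, ...]. A call has 1 to 8 rows; each row is the pose to reach, as a shift and turn from the pose commanded when the call began; what a row does not reach only later rows make up. A row lasts 1/8 s, in which the tool goes at most 62.5 mm and 10.7 degrees, less where a joint would pass 70% of its speed; a pose out of reach is approached as far as the arm can. A call with a gripper value outside its range is refused whole. "claw" is the closure, from -1 (fully open) to 1 (shut), so that 0 is half open, set as the call begins (left out, the last holds). The fingers move at their own pace and stop on an object; "newtons" is the grip in N (left out, the last holds). Time passes only in rows, so rows that repeat a pose let the fingers close. It gives the time, the measured TCP pose, the force, the opening and the grip force at its end, in the units of the state.
- observe(): the state, without advancing time (a new reading comes with each control period).
- get_image(name): name is "scene" or "top" or "wrist"; returns the picture (420x560x3 uint8, blue, green, red); there is no depth.
- get_calibration(name): a dict with "fx", "fy", "cx", "cy" (pixels), "extrinsics" (4x4, takes a point from camera to world coordinates). Camera axes: x right, y down, z forward; pixel columns grow to the right and rows downward; lengths in m; the calibration is good to about 2 mm. A picture is of the moment at which its call begins: read the wrist's pose just before it. get_calibration takes no time and is no camera call; for the wrist camera it gives the pose at the moment of the call.
- close_job(): hands the job in; it is judged then, once.
The state is a dict: "time": time; "joints": joint angles; "qvel": joint speeds; "tau": joint torques, N m; "tcp_pos": TCP position; "tcp_rot": TCP orientation; "force": force on the tool from outside, world axes, zero at the start; "wrist_torque": the same for the moment, N m; "opening": opening from 0.0 (shut) to 1.0 (fully open); "grasp_force": force on a finger pad.
Only numpy, scipy, OpenCV 4.12 (cv2) and the standard library are available. Lean on these libraries where they do the work, as an engineer would, in place of code of your own. Each camera call takes 0.05 s, during which the arm holds its last target. There are 200 camera calls.

## Working session

There is one attempt and no reset: what is moved stays moved. The work goes in short steps, Python scripts to look and compute and a tool call to move; the robot and the scene stay as the last step left them, time stands still between calls to the robot, and variables do not carry over. Pictures are saved under pics/ and viewed, at most 10 in all, crops included, and the job is handed in when it is done.

Besides the shell and the picture viewer there is one more tool, called after "Call:" as name(argument=value, ...) on one line, values as JSON. arm_command: Moves the arm, as the interface text tells. Its arguments: {"type":"object","properties":{"moves":{"type":"array","items":{"type":"number"}},"claw":{"type":"number"},"newtons":{"type":"number"}},"required":["moves"]}

```bash
mkdir -p pics; ls; python3 - <<'E'
from cell import *
import cv2,numpy as np
print(grasp_offset); s=observe(); print(s)
for n in("scene","top"):
    im=get_image(n); cv2.imwrite(f"pics/{n}0.png",im); c=get_calibration(n); print(n,c)
E
```

```text
pics
0.0187
{'time': 0.0, 'joints': array([-7.59377398e+01,  7.51335304e+00,  8.53296463e+01,  6.67877378e-04,
        8.72629682e+01, -4.89169957e+00]), 'qvel': array([-0.00398624, -0.00150914, -0.00489601,  0.05601179,  0.09464229,
       -0.04376382]), 'tau': array([ 1.50617329e-04, -5.69408655e+01, -5.00542653e+01, -2.01705602e-04,
        1.50941941e-02, -3.69349522e-06]), 'tcp_pos': array([ 0.19478759, -0.56691169,  0.23025923]), 'tcp_rot': array([[ 9.45780103e-01,  3.24807335e-01, -4.38085185e-04],
       [ 3.24807586e-01, -9.45778411e-01,  1.79688493e-03],
       [ 1.69309894e-04, -1.84175140e-03, -9.99998290e-01]]), 'force': array([-0.34607459, -0.00658481,  0.91929651]), 'wrist_torque': array([ 0.02489671,  0.01306631, -0.05326715]), 'grasp_force': 0.0, 'opening': 0.9994344657848762}
scene {'fx': 524.659787574657, 'fy': 524.659787574657, 'cx': 275.3317636352752, 'cy': 203.38790952391244, 'extrinsics': array([[-0.35808899,  0.63162323, -0.68762226,  1.68238417],
       [ 0.93367958,  0.24526488, -0.26093597,  0.35465716],
       [ 0.00383636, -0.73545716, -0.67756037,  1.17571868],
       [ 0.        ,  0.        ,  0.        ,  1.        ]])}
top {'fx': 481.09327789412043, 'fy': 481.09327789412043, 'cx': 280.59287674273753, 'cy': 212.16935554700572, 'extrinsics': array([[ 0.00579791, -0.98911151,  0.14705374,  0.33436621],
       [-0.99995081, -0.00455123,  0.00881277, -0.09666018],
       [-0.00804754, -0.14709761, -0.98908924,  1.58561514],
       [ 0.        ,  0.        ,  0.        ,  1.        ]])}
```

View pics/scene0.png

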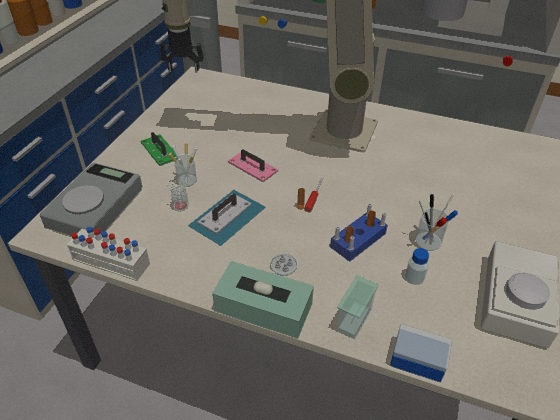

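View pics/top0.png

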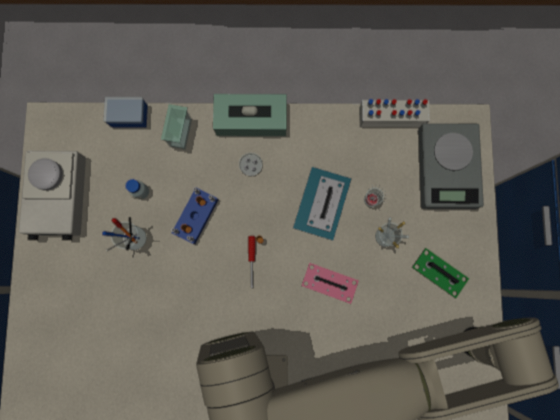

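The scene and top views show these candidates:
- **Vial:** the loose amber vial is at scene (301,198), top (260,240). The two other amber vials stand in the block at scene (372,218) and (349,238).
- **Cover:** the silver cover on the petrol mat is at scene (225,210), top (327,203). The look-alikes are green at scene (158,147) and pink at scene (253,163).
- **Block:** the blue block is at scene (359,235), top (196,216).

I choose the loose vial by the screwdriver and the silver cover.

```bash
cat > h.py <<'E'
from cell import *
import cv2,numpy as np
def ray(c,uv):
    E=c["extrinsics"]; d=np.array([(uv[0]-c["cx"])/c["fx"],(uv[1]-c["cy"])/c["fy"],1.])
    return E[:3,3],E[:3,:3]@d
def onz(c,uv,z):
    o,d=ray(c,uv); return o+d*(z-o[2])/d[2]
def proj(c,p):
    E=c["extrinsics"]; q=E[:3,:3].T@(np.asarray(p)-E[:3,3]); return np.array([c["fx"]*q[0]/q[2]+c["cx"],c["fy"]*q[1]/q[2]+c["cy"]])
def grab(n,f):
    c=get_calibration(n); im=get_image(n); cv2.imwrite("pics/"+f,im); return c,im
E
python3 - <<'E'
from h import *
t=get_calibration("top"); s=get_calibration("scene")
for n,a,b,z in[("vial",(260,240),(301,198),.04),("block",(196,216),(359,235),.04),("grip",(327,203),(225,207),.049)]:
    print(n,onz(t,a,z),onz(s,b,z))
for p in[(186,236),(215,195)]: print(onz(t,p,.04))
for p in[(322,218),(331,188)]: print(onz(t,p,.049))
w=get_calibration("wrist"); o=observe(); print(w,o["tcp_rot"].T@(w["extrinsics"][:3,3]-o["tcp_pos"]),o["tcp_rot"].T@w["extrinsics"][:3,:3])
a=cv2.imread("pics/scene0.png")[130:280,130:420]; b=cv2.imread("pics/top0.png")[150:310,160:400]
f=lambda i:cv2.resize(i,(700,290),interpolation=cv2.INTER_CUBIC)
cv2.imwrite("pics/crop0.png",np.vstack([f(a),f(b)]))
E
```

```text
vial [ 0.47321403 -0.01707165  0.04      ] [ 0.4757783  -0.01459422  0.04      ]
block [0.55031504 0.19188289 0.04      ] [0.56964158 0.20150425 0.04      ]
grip [ 0.59351155 -0.23296595  0.049     ] [ 0.61187054 -0.22078026  0.049     ]
[0.48494935 0.22215743 0.04      ]
[0.61992051 0.13187682 0.04      ]
[ 0.54444981 -0.21646179  0.049     ]
[ 0.64300935 -0.24637339  0.049     ]
{'fx': 314.60834208209627, 'fy': 314.60834208209627, 'cx': 275.84962430773, 'cy': 209.40785946668922, 'extrinsics': array([[ 0.32382868, -0.90333209, -0.28129366,  0.26580434],
       [-0.94611298, -0.30990102, -0.09397649, -0.54240613],
       [-0.00228121,  0.29656787, -0.95500906,  0.37109452],
       [ 0.        ,  0.        ,  0.        ,  1.        ]])} [ 0.07517301 -0.00041132 -0.1407309 ] [[-1.02160659e-03 -9.54964640e-01 -2.96717866e-01]
 [ 9.99999274e-01 -7.85855998e-04 -9.13801239e-04]
 [ 6.39470356e-04 -2.96718584e-01  9.54964749e-01]]
```

View pics/crop0.png

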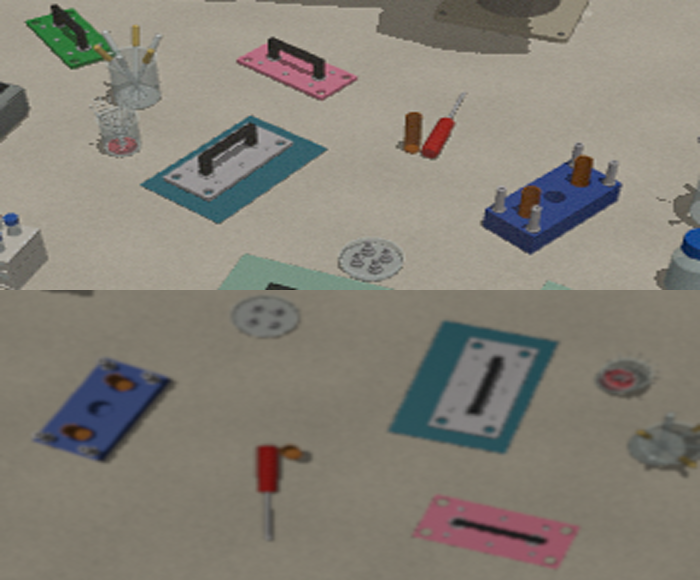

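The crop confirms it: an upright amber vial beside the red screwdriver handle, the silver plate with black handle on the petrol mat, and the block with its middle well empty. Next I go to a viewpoint above vial and block.

Call:
arm_command(moves=[1, 2, 1, 0, 0, 2, 2, 4, 1, 0, 0, 4, 3, 6, 1, 0, 0, 6, 4, 8, 1, 0, 0, 8, 5, 10, 1, 0, 0, 10, 6, 12, 1, 0, 0, 12, 7, 14.5, 1, 0, 0, 14, 7.9, 16.4, 1, 0, 0, 16])

```text
time: 1.1
tcp_pos: [0.4127, -0.122, 0.2703]
tcp_rot: [[-0.161, 0.987, 0.0], [0.987, 0.161, -0.0], [-0.0, 0.0, -1.0]]
force: [0.2, -1.0, -0.3]
opening: 0.997
grasp_force: 0.0
```

Call:
arm_command(moves=[0, 0, -0.3, 0, 0, 2, 0, 0, -0.6, 0, 0, 4, 0, 0, -1, 0, 0, 6, 0, 0, -1, 0, 0, 8, 0, 0, -1, 0, 0, 9.4, 0, 0, -1, 0, 0, 9.4, 0, 0, -1, 0, 0, 9.4])

```text
time: 1.98
tcp_pos: [0.4122, -0.1239, 0.2303]
tcp_rot: [[-0.827, 0.562, -0.0], [0.562, 0.827, 0.0], [0.0, -0.0, -1.0]]
force: [-0.9, 0.3, 0.1]
opening: 1.001
grasp_force: 0.0
```

```bash
python3 - <<'E'
from h import *
o=observe(); print(o["time"],o["tcp_pos"],o["tcp_rot"][:,0],np.abs(o["qvel"]).max())
c,im=grab("wrist","w1.png"); np.save("w1.npy",c,allow_pickle=True)
E
```

```text
1.975 [ 0.41224652 -0.12389583  0.23033648] [-8.27012444e-01  5.62183551e-01  2.68147661e-04] 0.44303610526566684
```

View pics/w1.png

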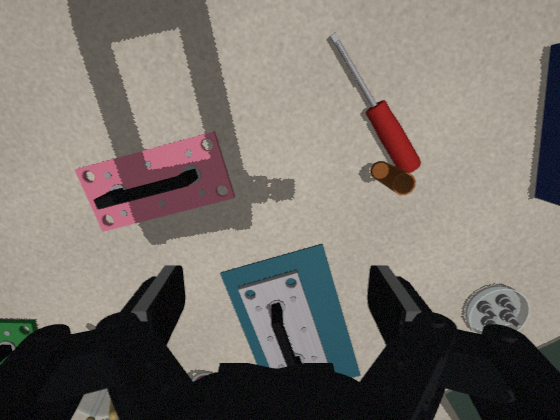

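The wrist view shows the loose vial with its base at about (380,170) and rim at (405,182). The screwdriver handle end at (410,165) is close beside it. The silver cover on its mat is at (285,320), and the block is only in the right corner. The move fell short, so I go on to see the vial and block together.

Call:
arm_command(moves=[0.8, 1.5, 0, 0, 0, 0, 1.6, 3, 0, 0, 0, 0, 2.4, 4.3, 0, 0, 0, 0, 2.4, 5.3, 0, 0, 0, 0, 2.4, 5.3, 0, 0, 0, 0, 2.4, 5.3, 0, 0, 0, 0])

```text
time: 2.78
tcp_pos: [0.5082, 0.088, 0.2303]
tcp_rot: [[-0.829, 0.56, -0.0], [0.56, 0.829, -0.0], [0.0, -0.001, -1.0]]
force: [0.3, -0.2, 0.5]
opening: 1.0
grasp_force: 0.0
```

```bash
python3 - <<'E'
from h import *
o=observe(); print(o["time"],o["tcp_pos"],o["tcp_rot"][:,0],np.abs(o["qvel"]).max())
c,im=grab("wrist","w2.png"); np.save("w2.npy",c,allow_pickle=True)
E
```

```text
2.775 [0.50821221 0.08795938 0.23028174] [-8.28516549e-01  5.59964574e-01  5.83432995e-05] 1.5687159628501905
```

View pics/w2.png

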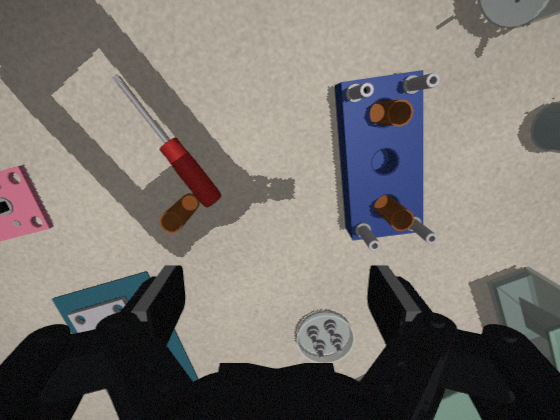

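The view shows the vial at about (180,212), the rim being at the lower left (170,220). The block's pillar tops are near (366,90), (431,80), (430,236) and (371,243), and the well mouth is at (385,161). Now I measure these.

```bash
cat >> h.py <<'E'
def blob(mask,near=None):
    n,l,s,ce=cv2.connectedComponentsWithStats(mask.astype(np.uint8))
    return sorted([(int(s[i,4]),ce[i].round(2).tolist(),s[i,:4].tolist()) for i in range(1,n) if s[i,4]>=4],reverse=True)
E
python3 - <<'E'
from h import *
im=cv2.imread("pics/w2.png"); c=np.load("w2.npy",allow_pickle=True).item()
crop=im[60:260,320:450]; v=im[180:245,150:230]
a=cv2.resize(crop,None,fx=3,fy=3,interpolation=cv2.INTER_CUBIC); b=cv2.resize(v,None,fx=4.5,fy=4.5,interpolation=cv2.INTER_CUBIC)
b=cv2.copyMakeBorder(b,0,600-b.shape[0],0,0,cv2.BORDER_CONSTANT); cv2.imwrite("pics/c2.png",np.hstack([a,b]))
hsv=cv2.cvtColor(im,cv2.COLOR_BGR2HSV)
blue=((hsv[...,0]>105)&(hsv[...,0]<130)&(hsv[...,1]>120)).astype(np.uint8); blue[:, :320]=0; blue[:,450:]=0
ct=max(cv2.findContours(blue,0,2)[0],key=cv2.contourArea)
P=np.array([onz(c,p[0],.04)[:2] for p in cv2.convexHull(ct)],np.float32); print(cv2.minAreaRect(P))
print("amber",blob((hsv[...,0]<20)&(hsv[...,1]>140)&(hsv[...,2]>20)&(hsv[...,2]<200))[:6])
E
```

```text
((0.5485453009605408, 0.19423523545265198), (0.08484910428524017, 0.16776832938194275), 63.726722717285156)
amber [(2279, [185.63, 187.35], [160, 138, 61, 95]), (906, [391.16, 112.34], [370, 100, 43, 26]), (819, [394.03, 212.8], [375, 195, 39, 36])]
```

View pics/c2.png

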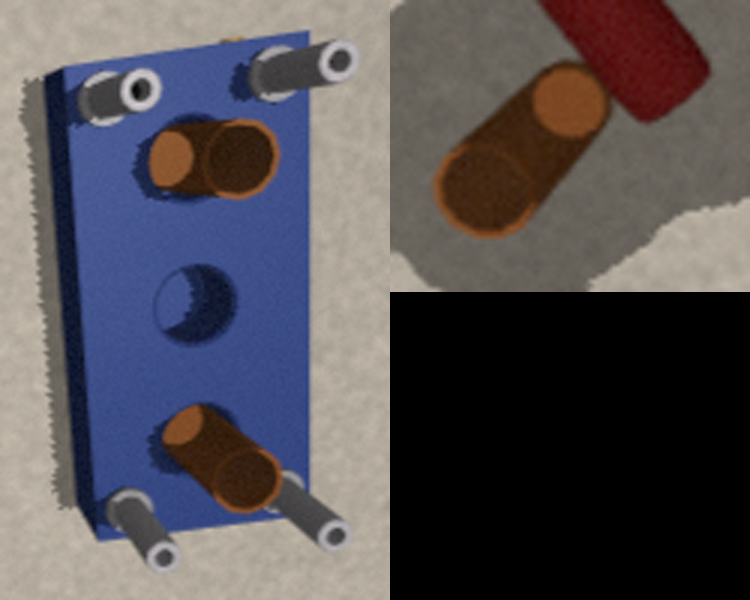

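The zoom shows threads at crop (140,90), (339,61), (334,536) and (164,557), the well mouth at crop (195,305), and the vial rim at (488,187) with its foot at (570,102). The screwdriver handle is almost touching the vial's foot.

```bash
python3 - <<'E'
from h import *
im=cv2.imread("pics/w2.png"); c=np.load("w2.npy",allow_pickle=True).item()
hsv=cv2.cvtColor(im,cv2.COLOR_BGR2HSV)
T=[]
for p in[(366.5,89.8),(432.8,80.2),(431.2,238.5),(374.5,245.5)]:
    x,y=map(int,np.round(p)); r=8
    w=hsv[y-r:y+r+1,x-r:x+r+1]; m=((w[...,2]>125)&(w[...,1]<40)).astype(np.uint8)
    yy,xx=np.mgrid[-r:r+1,-r:r+1]; m[(xx**2+yy**2)>64]=0
    ct=max(cv2.findContours(m,0,1)[0],key=cv2.contourArea); (ex,ey),_=cv2.minEnclosingCircle(ct)
    q=(ex+x-r,ey+y-r); T.append(onz(c,q,.086)); print(p,np.round(q,1),T[-1], onz(c,p,.086))
T=np.array(T)
H=np.array([onz(c,p,.086) for p in[(366.5,89.8),(432.8,80.2),(431.2,238.5),(374.5,245.5)]])
for Q in(T,H):
    print([round(float(np.linalg.norm(Q[i]-Q[j])),4) for i,j in((0,1),(1,2),(2,3),(3,0),(0,2),(1,3))],Q.mean(0)); l=(Q[0]+Q[1]-Q[2]-Q[3]); print("xdir",np.degrees(np.arctan2(l[1],l[0]))); w=Q[1]+Q[2]-Q[0]-Q[3]; print("ydir",np.degrees(np.arctan2(w[1],w[0])))
print("well",onz(c,(384.9,161.4),.04))
print("rim",onz(c,(171.6,221.3),.075),"foot",onz(c,(190,202.5),.002), "handle end",onz(c,(215,202),.015),onz(c,(190,192),.015))
cw=np.load("w1.npy",allow_pickle=True).item(); print("rim w1",onz(cw,(405,182),.075),"foot",onz(cw,(380,170),.002))
E
```

```text
(366.5, 89.8) [366.5  89.5] [0.47284655 0.20440603 0.086     ] [0.47305524 0.20428915 0.086     ]
(432.8, 80.2) [433.  80.] [0.4976569  0.25436972 0.086     ] [0.49770484 0.25416194 0.086     ]
(431.2, 238.5) [431. 238.] [0.6268684  0.18997006 0.086     ] [0.62745561 0.18990028 0.086     ]
(374.5, 245.5) [374. 246.] [0.60316709 0.1398412  0.086     ] [0.6029732 0.1405066 0.086    ]
[0.0558, 0.1444, 0.0554, 0.1454, 0.1547, 0.1557] [0.55013474 0.19714675 0.086     ]
xdir 153.57668447336988
ydir 64.14201156968205
[0.0556, 0.1448, 0.0551, 0.1447, 0.1551, 0.1549] [0.55029722 0.19721449 0.086     ]
xdir 153.75181519606892
ydir 63.66685876983366
well [0.55016128 0.19761316 0.04      ]
rim [ 0.47270125 -0.01388305  0.075     ] foot [ 0.47332325 -0.01533827  0.002     ] handle end [0.48833752 0.01453994 0.015     ] [ 0.46237538 -0.00221759  0.015     ]
rim w1 [ 0.47173257 -0.0148124   0.075     ] foot [ 0.47237127 -0.01618471  0.002     ]
```

The block centre comes out at (0.550, 0.197) with x axis at 153.7°; spans of 145/56 mm and the well agree with that. The vial is at (0.4725, -0.0145). I go over the vial with the tool turned to the block's axes and the tips at z≈0.039, which is above the screwdriver handle.

Call:
arm_command(moves=[-0.4, -1, -0.5, 0, 0, 0.7, -0.89, -2, -1.5, 0, 0, 1.55, -0.89, -2.56, -2.5, 0, 0, 1.55, -0.89, -2.56, -3.3, 0, 0, 1.55, -0.89, -2.56, -4, 0, 0, 1.55, -0.89, -2.56, -4.5, 0, 0, 1.55, -0.89, -2.56, -4.78, 0, 0, 1.55, -0.89, -2.56, -4.78, 0, 0, 1.55], newtons=25)

```text
time: 3.82
tcp_pos: [0.4721, -0.015, 0.0389]
tcp_rot: [[-0.896, 0.444, -0.001], [0.444, 0.896, 0.0], [0.001, -0.0, -1.0]]
force: [-0.1, -0.5, 1.2]
opening: 1.0
grasp_force: 0.0
```

```bash
python3 - <<'E'
from h import *
o=observe(); print(o["time"],o["tcp_pos"],o["tcp_rot"][:,0],np.abs(o["qvel"]).max(),o["force"])
c,im=grab("wrist","w3.png")
print("expected axis px",proj(c,o["tcp_pos"]+[0,0,.036]),proj(c,o["tcp_pos"]-[0,0,.037]))
E
```

```text
3.825 [ 0.47212474 -0.01496044  0.03885729] [-0.89587135  0.4443121   0.00112871] 1.3810354501019408 [-0.0925709  -0.48234153  1.17181109]
expected axis px [276.06028519 316.79746259] [276.04233785 242.70734474]
```

View pics/w3.png

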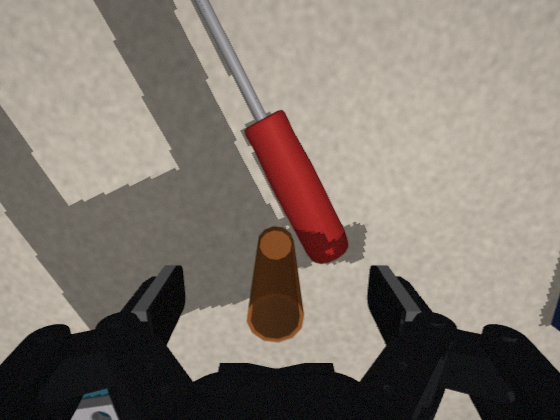

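The vial is centred between the fingers: the rim is at (275,315) against (276,317) expected. I close the gripper.

Call:
arm_command(moves=[0, 0, 0, 0, 0, 0, 0, 0, 0, 0, 0, 0, 0, 0, 0, 0, 0, 0, 0, 0, 0, 0, 0, 0, 0, 0, 0, 0, 0, 0, 0, 0, 0, 0, 0, 0, 0, 0, 0, 0, 0, 0, 0, 0, 0, 0, 0, 0], claw=1, newtons=25)

```text
time: 4.88
tcp_pos: [0.4729, -0.0143, 0.0394]
tcp_rot: [[-0.897, 0.443, 0.0], [0.443, 0.897, 0.0], [-0.0, 0.0, -1.0]]
force: [-0.1, 0.6, 2.8]
opening: 0.268
grasp_force: 27.4
```

Call:
arm_command(moves=[0, 0, 0.5, 0, 0, 0, 0, 0, 1.5, 0, 0, 0, 0, 0, 2.4, 0, 0, 0, 0.2, 0.5, 2.8, 0, 0, 0, 0.5, 1.4, 2.8, 0, 0, 0, 0.85, 2.3, 2.8, 0, 0, 0, 1.2, 3.25, 2.8, 0, 0, 0, 1.5, 4.1, 2.8, 0, 0, 0])

```text
time: 5.88
tcp_pos: [0.5328, 0.1509, 0.1507]
tcp_rot: [[-0.897, 0.443, -0.001], [0.443, 0.897, -0.0], [0.001, -0.001, -1.0]]
force: [0.3, -1.3, -0.1]
opening: 0.259
grasp_force: 27.3
```

Call:
arm_command(moves=[0.25, 0.6, 0, 0, 0, 0, 0.4, 1, 0, 0, 0, 0, 0.44, 1.19, 0, 0, 0, 0, 0.44, 1.19, -0.4, 0, 0, 0, 0.44, 1.19, -0.8, 0, 0, 0, 0.44, 1.19, -1.2, 0, 0, 0, 0.44, 1.19, -1.4, 0, 0, 0, 0.44, 1.19, -1.4, 0, 0, 0])

```text
time: 6.88
tcp_pos: [0.5496, 0.1969, 0.0941]
tcp_rot: [[-0.896, 0.443, -0.002], [0.443, 0.896, -0.001], [0.001, -0.001, -1.0]]
force: [0.1, 0.6, -0.1]
opening: 0.261
grasp_force: 27.3
```

```bash
python3 - <<'E'
from h import *
o=observe(); print(o["time"],o["tcp_pos"],o["tcp_rot"][:,0],np.abs(o["qvel"]).max(),o["force"],o["grasp_force"],o["opening"])
c,im=grab("wrist","w4.png"); np.save("w4.npy",c,allow_pickle=True)
b=o["tcp_pos"]-[0,0,.039]; print("bottom",b,"px",proj(c,b),"rim",proj(c,b+[0,0,.075]),"well",proj(c,[.5502,.1973,.04]))
ex=np.array([np.cos(np.radians(153.7)),np.sin(np.radians(153.7)),0]);ey=np.array([-ex[1],ex[0],0])
for s in(1,-1):
  for t in(1,-1): print(s,t,proj(c,[.5502,.1973,.086]+s*.073*ex+t*.028*ey))
E
```

```text
6.875 [0.54963918 0.1968674  0.09413784] [-0.89637232  0.44329964  0.00144425] 1.3753132099111864 [ 0.08626058  0.59939324 -0.10795701] 27.329069674015045 0.2611529479787825
bottom [0.54963918 0.1968674  0.05513784] px [276.06929013 241.42325732] rim [275.95218288 316.73564883] well [277.04235627 232.93422865]
1 1 [215.83867028 120.31806198]
1 -1 [338.71097088 120.16057983]
-1 1 [229.96983815 376.44016812]
-1 -1 [324.53859411 376.44142373]
```

View pics/w4.png

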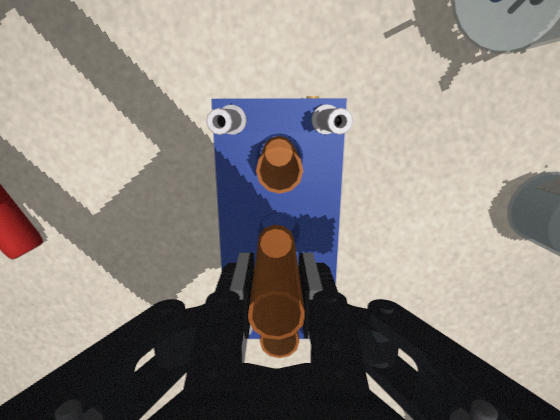

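The vial hangs just above the well. The far pillars are at (219,121) and (338,121), and the block's far edge spans x≈211–347. I compare this precisely with the prediction.

```bash
python3 - <<'E'
from h import *
im=cv2.imread("pics/w4.png"); c=np.load("w4.npy",allow_pickle=True).item()
hsv=cv2.cvtColor(im,cv2.COLOR_BGR2HSV)
Q=[]
for p in[(220,121),(339,121)]:
    x,y=p; r=18; w=hsv[y-r:y+r+1,x-r:x+r+1]
    d=blob((w[...,2]<85)&(w[...,1]<110))
    print([(a,(b[0]+x-r,b[1]+y-r)) for a,b,_ in d][:4])
    m=((w[...,2]>150)&(w[...,1]<50)).astype(np.uint8)
    ct=max(cv2.findContours(m,0,1)[0],key=cv2.contourArea); print("bright bbox",cv2.boundingRect(ct),cv2.minEnclosingCircle(ct),x-r,y-r)
b=(hsv[...,0]>105)&(hsv[...,0]<130)&(hsv[...,1]>120)
for row in(105,140,170,200,225):
    xs=np.where(b[row,190:370])[0]+190; L,R=onz(c,(xs[0]-.5,row),.04),onz(c,(xs[-1]+.5,row),.04); print(row,xs[0],xs[-1],(L+R)/2,np.linalg.norm(L-R))
ys=np.where(b[:,277])[0]; print("far edge",ys[0],onz(c,(277,ys[0]),.04))
E
```

```text
[(76, (220.36, 120.63))]
bright bbox (0, 0, 37, 37) ((17.61842155456543, 14.973684310913086), 23.1219482421875) 202 103
[(93, (339.58, 120.03999999999999)), (65, (323.74, 123.50999999999999))]
bright bbox (0, 0, 37, 37) ((20.5, 18.0), 23.754045486450195) 321 103
105 213 344 [0.47831624 0.23378612 0.04      ] 0.07766830620659448
140 215 342 [0.49641549 0.22486823 0.04      ] 0.0777275783507152
170 216 341 [0.51287813 0.21675648 0.04      ] 0.0786734820206382
200 218 339 [0.5302976  0.20817363 0.04      ] 0.07838928501452926
225 220 338 [0.54575238 0.20092578 0.04      ] 0.07835868183164629
far edge 99 [0.47494011 0.2344819  0.04      ]
```

The threads and block edges put the well about 1.6 mm further along tool y than assumed. I make that small shift, then ease the foot into the mouth and watch the force.

Call:
arm_command(moves=[0.03, 0.03, 0, 0, 0, 0, 0.03, 0.03, -0.15, 0, 0, 0, 0.03, 0.03, -0.3, 0, 0, 0, 0.03, 0.03, -0.45, 0, 0, 0, 0.03, 0.03, -0.6, 0, 0, 0, 0.03, 0.03, -0.6, 0, 0, 0])

```text
time: 7.68
tcp_pos: [0.5509, 0.1983, 0.0703]
tcp_rot: [[-0.897, 0.443, -0.001], [0.443, 0.897, -0.0], [0.001, -0.001, -1.0]]
force: [0.1, 0.3, -1.2]
opening: 0.259
grasp_force: 27.3
```

Call:
arm_command(moves=[0, 0, -0.15, 0, 0, 0, 0, 0, -0.3, 0, 0, 0, 0, 0, -0.42, 0, 0, 0, 0, 0, -0.48, 0, 0, 0, 0, 0, -0.48, 0, 0, 0])

```text
time: 8.3
tcp_pos: [0.5514, 0.1984, 0.0518]
tcp_rot: [[-0.897, 0.443, -0.0], [0.443, 0.897, -0.0], [0.0, -0.0, -1.0]]
force: [0.2, -0.2, -1.6]
opening: 0.261
grasp_force: 27.3
```

Call:
arm_command(moves=[0, 0, -0.02, 0, 0, 0, 0, 0, -0.04, 0, 0, 0, 0, 0, -0.04, 0, 0, 0])

```text
time: 8.68
tcp_pos: [0.5516, 0.1985, 0.0505]
tcp_rot: [[-0.897, 0.443, 0.0], [0.443, 0.897, 0.0], [-0.0, 0.0, -1.0]]
force: [-0.3, 0.1, -1.2]
opening: 0.261
grasp_force: 27.3
```

Call:
arm_command(moves=[0, 0, -0.01, 0, 0, 0, 0, 0, -0.02, 0, 0, 0, 0, 0, -0.02, 0, 0, 0])

```text
time: 9.05
tcp_pos: [0.5515, 0.1985, 0.0496]
tcp_rot: [[-0.897, 0.443, -0.0], [0.443, 0.897, -0.0], [0.0, -0.0, -1.0]]
force: [0.5, 0.4, 0.5]
opening: 0.261
grasp_force: 27.3
```

Call:
arm_command(moves=[0, 0, -0.01, 0, 0, 0, 0, 0, -0.015, 0, 0, 0, 0, 0, -0.015, 0, 0, 0])

```text
time: 9.43
tcp_pos: [0.5517, 0.1985, 0.0495]
tcp_rot: [[-0.897, 0.443, 0.0], [0.443, 0.897, -0.0], [-0.0, 0.0, -1.0]]
force: [-1.7, -0.2, 5.3]
opening: 0.263
grasp_force: 27.7
```

Force of 5 N says it is on the floor. I release, then rise slowly and straight.

Call:
arm_command(moves=[0, 0, 0, 0, 0, 0, 0, 0, 0, 0, 0, 0, 0, 0, 0, 0, 0, 0, 0, 0, 0, 0, 0, 0, 0, 0, 0, 0, 0, 0], claw=-0.3)

```text
time: 10.05
tcp_pos: [0.5516, 0.1985, 0.049]
tcp_rot: [[-0.897, 0.443, 0.0], [0.443, 0.897, -0.0], [-0.0, 0.0, -1.0]]
force: [-0.3, 0.4, 1.1]
opening: 0.652
grasp_force: 0.0
```

Call:
arm_command(moves=[0, 0, 0.3, 0, 0, 0, 0, 0, 0.8, 0, 0, 0, 0, 0, 1.4, 0, 0, 0, 0, 0, 2.2, 0, 0, 0, 0, 0, 3, 0, 0, 0, -0.1, -0.6, 3.8, 0, 0, 0, -0.2, -1, 4.4, 0, 0, 0, -0.2, -1, 4.4, 0, 0, 0])

```text
time: 11.05
tcp_pos: [0.5453, 0.158, 0.2298]
tcp_rot: [[-0.896, 0.444, 0.007], [0.444, 0.896, 0.001], [-0.006, 0.004, -1.0]]
force: [0.1, -0.0, -0.6]
opening: 0.649
grasp_force: 0.0
```

```bash
python3 - <<'E'
from h import *
o=observe(); print(o["time"],o["tcp_pos"],o["tcp_rot"][:,0],np.abs(o["qvel"]).max())
c,im=grab("wrist","w5.png"); np.save("w5.npy",c,allow_pickle=True)
hsv=cv2.cvtColor(im,cv2.COLOR_BGR2HSV)
print("amber",blob((hsv[...,0]<20)&(hsv[...,1]>140)&(hsv[...,2]>20)&(hsv[...,2]<200))[:6])
C=np.array([.551,.1983,0]); ex=np.array([np.cos(np.radians(153.8)),np.sin(np.radians(153.8)),0]);ey=np.array([-ex[1],ex[0],0])
for x in(-.05,0,.05): print("rim exp",proj(c,C+x*ex+[0,0,.085]))
x0,y0=np.clip(proj(c,C+[0,0,.06]).astype(int)-[110,150],0,None)
print(x0,y0); cv2.imwrite("pics/c5.png",cv2.resize(im[y0:y0+280,x0:x0+240],None,fx=2,fy=2,interpolation=cv2.INTER_CUBIC))
E
```

```text
11.05 [0.54534625 0.15800403 0.22981208] [-0.89593935  0.44413955 -0.00572259] 2.536493506095755
amber [(1664, [119.31, 156.25], [90, 121, 61, 74]), (1026, [527.52, 7.42], [488, 0, 72, 21]), (675, [312.2, 223.92], [300, 206, 26, 36]), (662, [313.8, 177.87], [300, 161, 29, 34]), (602, [315.63, 125.34], [301, 113, 30, 27])]
rim exp [315.19443179 233.08288259]
rim exp [317.01029029 182.81837473]
rim exp [319.02377864 127.08330437]
203 27
```

View pics/c5.png

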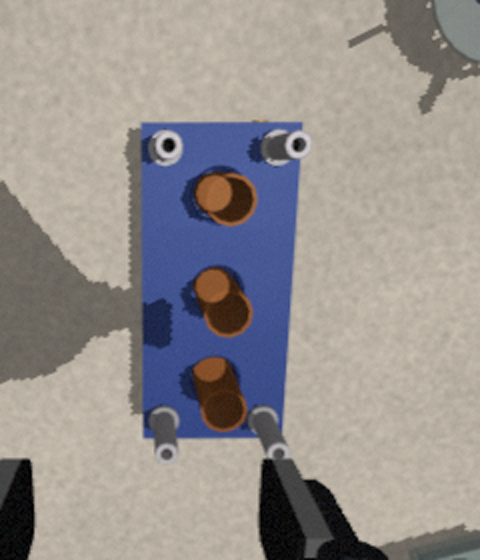

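The vial stands seated in the middle well, in line with its neighbours and with matching rim heights. Now I go over to the cover.

Call:
arm_command(moves=[0.3, -1.2, 0.2, 0, 0, 0.3, 0.7, -2.5, 0.2, 0, 0, 0.6, 1, -3.8, 0.2, 0, 0, 0.9, 1.4, -5.1, 0.2, 0, 0, 1.2, 1.7, -6.4, 0.2, 0, 0, 1.5, 2, -7.7, 0.2, 0, 0, 1.9, 2.3, -8.9, 0.2, 0, 0, 1.9, 2.6, -9.7, 0.2, 0, 0, 1.9], claw=-1)

```text
time: 12.1
tcp_pos: [0.6474, -0.2311, 0.2316]
tcp_rot: [[-0.957, 0.29, -0.002], [0.29, 0.957, 0.001], [0.002, 0.0, -1.0]]
force: [-0.3, -0.3, 1.0]
opening: 0.999
grasp_force: 0.0
```

Call:
arm_command(moves=[0.05, -0.3, 0, 0, 0, 0, 0.05, -0.5, 0, 0, 0, 0, 0.05, -0.5, 0, 0, 0, 0, 0.05, -0.5, 0, 0, 0, 0])

```text
time: 12.6
tcp_pos: [0.6496, -0.2483, 0.2333]
tcp_rot: [[-0.958, 0.288, 0.0], [0.288, 0.958, 0.0], [-0.0, 0.0, -1.0]]
force: [0.2, -0.3, 0.1]
opening: 1.002
grasp_force: 0.0
```

```bash
python3 - <<'E'
from h import *
o=observe(); print(o["time"],o["tcp_pos"],o["tcp_rot"][:,0],np.abs(o["qvel"]).max())
c,im=grab("wrist","w6.png"); np.save("w6.npy",c,allow_pickle=True)
hsv=cv2.cvtColor(im,cv2.COLOR_BGR2HSV)
teal=((hsv[...,0]>88)&(hsv[...,0]<108)&(hsv[...,1]>90)).astype(np.uint8)
print("teal",blob(teal)[:8])
g=proj(c,[.594,-.233,.05]); print("grip exp",g)
plate=((hsv[...,1]<45)&(hsv[...,2]>150)).astype(np.uint8); print("plate",blob(plate)[:4])
dark=(hsv[...,2]<60).astype(np.uint8); print("dark",blob(dark)[:8])
E
```

```text
12.6 [ 0.64962547 -0.24829543  0.23331512] [-9.57661707e-01  2.87895892e-01 -9.93306943e-05] 0.20869208959434757
teal [(12336, [294.79, 114.85], [222, 23, 132, 198]), (120, [302.43, 59.78], [297, 54, 12, 13]), (117, [249.85, 60.32], [244, 54, 12, 13]), (75, [300.01, 192.89], [295, 189, 11, 9]), (75, [253.44, 193.03], [249, 189, 10, 9]), (8, [42.5, 375.75], [41, 373, 4, 6]), (8, [33.5, 337.75], [31, 335, 6, 6]), (7, [544.0, 405.57], [542, 404, 5, 4])]
grip exp [274.34623943 131.52039822]
plate [(103231, [309.05, 174.53], [0, 0, 560, 368]), (8639, [190.76, 66.36], [156, 0, 77, 139]), (5887, [287.05, 120.1], [245, 47, 70, 157]), (311, [94.1, 415.36], [72, 409, 44, 11])]
dark [(51053, [260.45, 358.64], [0, 197, 560, 223]), (1455, [233.75, 144.79], [225, 40, 18, 179]), (1286, [276.46, 130.19], [270, 78, 13, 107]), (284, [249.95, 34.94], [238, 24, 25, 23]), (44, [249.05, 60.02], [244, 54, 12, 12]), (37, [49.05, 78.68], [45, 73, 9, 11]), (33, [514.48, 185.82], [512, 181, 9, 11]), (31, [522.61, 167.06], [520, 163, 7, 10])]
```

```bash
python3 - <<'E'
from h import *
im=cv2.imread("pics/w6.png"); c=np.load("w6.npy",allow_pickle=True).item()
H=np.array([onz(c,p,.009) for p in[(302.43,59.78),(249.85,60.32),(253.44,193.03),(300.01,192.89)]])
for a in H: print(a)
print([round(float(np.linalg.norm(H[i]-H[j])),4) for i,j in((0,1),(1,2),(2,3),(3,0),(0,2),(1,3))],H.mean(0))
l=H[0]+H[1]-H[2]-H[3]; print("xdir",np.degrees(np.arctan2(l[1],l[0]))); l=H[0]+H[3]-H[1]-H[2]; print("ydir",np.degrees(np.arctan2(l[1],l[0])))
hsv=cv2.cvtColor(im,cv2.COLOR_BGR2HSV)
n,lab,s,ce=cv2.connectedComponentsWithStats((hsv[...,2]<60).astype(np.uint8))
i=lab[130,276]; ct=max(cv2.findContours((lab==i).astype(np.uint8),0,1)[0],key=cv2.contourArea)
r=cv2.minAreaRect(ct); print(r)
P=np.array([onz(c,p[0],.056)[:2] for p in ct],np.float32); print("bar",cv2.minAreaRect(P))
for row in range(80,186,15): 
    xs=np.where(lab[row]==i)[0]; print(row,xs[0],xs[-1])
print("bar ends exp rows",[proj(c,[*(H.mean(0)[:2]+k*.052*np.array([-.9577,.2879])),.056]) for k in(1,-1)])
E
```

```text
[ 0.53410851 -0.18394312  0.009     ]
[ 0.51852613 -0.23740559  0.009     ]
[ 0.65738058 -0.27851138  0.009     ]
[ 0.67329842 -0.22517674  0.009     ]
[0.0557, 0.1448, 0.0557, 0.1452, 0.1554, 0.1553] [ 0.59582841 -0.23125921  0.009     ]
xdir 163.50399240521358
ydir 73.56637778614848
((276.0, 131.0), (106.0, 12.0), 90.0)
bar ((0.5960817933082581, -0.23169296979904175), (0.01141397561877966, 0.10148964077234268), 73.54112243652344)
80 270 282
95 270 282
110 271 282
125 271 282
140 271 282
155 271 282
170 271 282Traceback (most recent call last):
  File "<stdin>", line 13, in <module>
IndexError: index 0 is out of bounds for axis 0 with size 0
```

Holes and bar agree: the cover centre is at (0.596, -0.2315), axis 163.5°, with spacings of 145 and 56 mm. I descend to the bar.

Call:
arm_command(moves=[-0.6, 0.2, -1, 0, 0, 0.05, -1.34, 0.42, -2, 0, 0, 0.05, -1.34, 0.42, -3, 0, 0, 0.05, -1.34, 0.42, -3.9, 0, 0, 0.05, -1.34, 0.42, -4.6, 0, 0, 0.05, -1.34, 0.42, -5.08, 0, 0, 0.05, -1.34, 0.42, -5.08, 0, 0, 0.05, -1.34, 0.42, -5.08, 0, 0, 0.05])

```text
time: 13.65
tcp_pos: [0.5969, -0.233, 0.0313]
tcp_rot: [[-0.959, 0.285, 0.002], [0.285, 0.959, -0.001], [-0.002, -0.0, -1.0]]
force: [-0.4, 1.3, -0.2]
opening: 1.001
grasp_force: 0.0
```

```bash
python3 - <<'E'
from h import *
o=observe(); print(o["time"],o["tcp_pos"],o["tcp_rot"][:,0],o["force"])
c,im=grab("wrist","w7.png")
hsv=cv2.cvtColor(im,cv2.COLOR_BGR2HSV)
teal=((hsv[...,0]>88)&(hsv[...,0]<108)&(hsv[...,1]>90)).astype(np.uint8)
b=[x for x in blob(teal) if 60<x[0]<3000][:6]; print(b)
ex=np.array([-.9588,.2840,0]);ey=np.array([.284,.9588,0])
for t in(1,-1): print("exp",proj(c,np.array([.596,-.2315,.009])+.073*ex+t*.028*ey))
E
```

```text
13.65 [ 0.59691387 -0.2330344   0.03134703] [-0.95863657  0.28462622 -0.00195795] [-0.3686007   1.32387419 -0.24588027]
[(526, [222.51, 116.37], [210, 103, 25, 28]), (525, [333.31, 115.93], [322, 103, 24, 27]), (118, [321.81, 353.08], [314, 349, 17, 9]), (118, [234.29, 353.25], [226, 349, 18, 9])]
exp [334.35221869 115.90951972]
exp [221.59468358 116.10116071]
```

Call:
arm_command(moves=[0, 0.03, -0.02, 0, 0, 0, 0, 0.03, -0.02, 0, 0, 0, 0, 0.03, -0.02, 0, 0, 0, 0, 0.03, -0.02, 0, 0, 0, 0, 0.03, -0.02, 0, 0, 0, 0, 0.03, -0.02, 0, 0, 0, 0, 0.03, -0.02, 0, 0, 0, 0, 0.03, -0.02, 0, 0, 0], claw=1, newtons=60)

```text
time: 14.7
tcp_pos: [0.5961, -0.2315, 0.0293]
tcp_rot: [[-0.959, 0.285, 0.0], [0.285, 0.959, 0.0], [-0.0, 0.0, -1.0]]
force: [-0.6, 1.1, 2.3]
opening: 0.127
grasp_force: 59.1
```

Call:
arm_command(moves=[0, 0, 0.15, 0, 0, 0, 0, 0, 0.4, 0, 0, 0, 0, 0, 0.8, 0, 0, 0, 0, 0, 1.4, 0, 0, 0, 0, 0, 2, 0, 0, 0, 0, 0, 2.6, 0, 0, 0, 0, 0, 3.2, 0, 0, 0, 0, 0, 3.8, 0, 0, 0])

```text
time: 15.7
tcp_pos: [0.596, -0.2316, 0.1832]
tcp_rot: [[-0.959, 0.285, 0.001], [0.285, 0.959, -0.001], [-0.001, -0.0, -1.0]]
force: [0.9, -0.3, -3.2]
opening: 0.126
grasp_force: 58.5
```

The bar is held and the force matches 0.36 kg. I carry the cover high over to the block.

Call:
arm_command(moves=[-0.05, 0.4, 0, 0, 0, -0.1, -0.1, 1.2, 0, 0, 0, -0.3, -0.2, 2.2, 0, 0, 0, -0.5, -0.3, 3.2, 0, 0, 0, -0.7, -0.4, 4.2, 0, 0, 0, -0.9, -0.5, 5.2, 0, 0, 0, -1.1, -0.6, 6.2, 0, 0, 0, -1.3, -0.7, 7.2, 0, 0, 0, -1.5])

```text
time: 16.7
tcp_pos: [0.5665, 0.0587, 0.18]
tcp_rot: [[-0.913, 0.408, -0.001], [0.408, 0.913, 0.0], [0.001, -0.0, -1.0]]
force: [0.4, -0.7, -4.1]
opening: 0.131
grasp_force: 58.6
```

Call:
arm_command(moves=[-0.1, 0.9, 0, 0, 0, -0.1, -0.2, 1.8, 0, 0, 0, -0.2, -0.3, 2.6, 0, 0, 0, -0.3, -0.4, 3.2, 0, 0, 0, -0.43, -0.42, 3.54, 0, 0, 0, -0.43, -0.42, 3.54, -0.2, 0, 0, -0.43, -0.42, 3.54, -0.4, 0, 0, -0.43, -0.42, 3.54, -0.4, 0, 0, -0.43])

```text
time: 17.7
tcp_pos: [0.5504, 0.1969, 0.1634]
tcp_rot: [[-0.897, 0.442, -0.003], [0.443, 0.897, -0.001], [0.002, -0.002, -1.0]]
force: [-0.6, 0.1, -3.5]
opening: 0.127
grasp_force: 58.6
```

```bash
python3 - <<'E'
from h import *
o=observe(); print(o["time"],o["tcp_pos"],o["tcp_rot"],o["force"],o["wrist_torque"])
c,im=grab("wrist","w8.png"); np.save("w8.npy",c,allow_pickle=True)
T=o["tcp_pos"];R=o["tcp_rot"]
ex,ey=R[:,0],R[:,1]
for s in(1,-1):
  for t in(1,-1):
    print(s,t,"hole top",proj(c,T+[0,0,-.0163]+s*.073*ex+t*.028*ey),"thread there",proj(c,np.append((T+s*.073*ex+t*.028*ey)[:2],.086)))
cr=cv2.resize(im[60:180,180:380],(800,480),interpolation=cv2.INTER_CUBIC); cv2.imwrite("pics/c8.png",cr)
E
```

```text
17.7 [0.55043011 0.19689913 0.16340275] [[-8.96765099e-01  4.42499671e-01 -2.52956719e-03]
 [ 4.42502926e-01  8.96766621e-01 -8.87695490e-04]
 [ 1.87562646e-03 -1.91539522e-03 -9.99996407e-01]] [-0.60275796  0.11972802 -3.46290568] [ 0.02551424  0.02685255 -0.03612162]
1 1 hole top [334.31223403 119.20725284] thread there [318.16835524 117.42479574]
1 -1 hole top [217.63737917 119.32755834] thread there [234.09051736 117.50937752]
-1 1 hole top [321.56264316 365.33264107] thread there [311.1622859  307.06179178]
-1 -1 hole top [230.79974217 365.4026527 ] thread there [241.35799378 307.04102467]
```

View pics/c8.png

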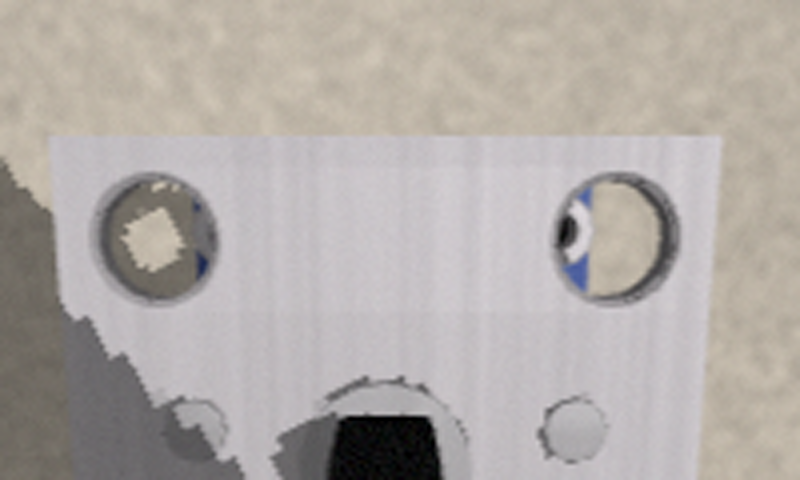

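The crop shows both far holes, at full-frame (219,119) and (334,119). The right-hand thread shows at about (320,118), so the block lies about 2 mm further along tool y. I correct this while lowering, then measure again by mask.

Call:
arm_command(moves=[0.02, 0.04, -0.2, 0, 0, 0, 0.02, 0.04, -0.5, 0, 0, 0, 0.02, 0.04, -0.75, 0, 0, 0, 0.02, 0.04, -0.9, 0, 0, 0, 0.02, 0.04, -0.9, 0, 0, 0, 0.02, 0.04, -0.9, 0, 0, 0, 0.02, 0.04, -0.9, 0, 0, 0])

```text
time: 18.62
tcp_pos: [0.5523, 0.1998, 0.1297]
tcp_rot: [[-0.897, 0.441, 0.001], [0.441, 0.897, 0.0], [-0.001, 0.001, -1.0]]
force: [0.7, -1.2, -2.7]
opening: 0.126
grasp_force: 58.5
```

```bash
cat > chk.py <<'E'
from h import *
import sys
o=observe(); print(o["time"],o["tcp_pos"],o["tcp_rot"][:,0],o["force"].round(1),np.abs(o["qvel"]).max())
c,im=grab("wrist",sys.argv[1]); T=o["tcp_pos"];R=o["tcp_rot"]; ex,ey=R[:,0],R[:,1]
hsv=cv2.cvtColor(im,cv2.COLOR_BGR2HSV)
for s in(1,-1):
  for t in(1,-1):
    h=proj(c,T+[0,0,-.0163]+s*.073*ex+t*.028*ey); e=proj(c,np.append((T+s*.073*ex+t*.028*ey)[:2],.086))
    x,y=np.round(h).astype(int); r=24; y0,x0=max(y-r,0),max(x-r,0); w=hsv[y0:y+r+1,x0:x+r+1]; 
    d=[(a,round(b[0]+x0,1),round(b[1]+y0,1),q[2:]) for a,b,q in blob((w[...,2]<75)&(w[...,1]<110))][:5]
    print(s,t,"hole exp",h.round(1),"thread exp",e.round(1),"dark",d)
E
python3 chk.py w9.png
```

```text
18.625 [0.55233612 0.19978131 0.12967996] [-8.97296386e-01  4.41427907e-01 -7.73072048e-04] [ 0.7 -1.2 -2.7] 0.14128749215864228
1 1 hole exp [334.2 119.1] thread exp [325.6 118. ] dark [(40, np.float64(322.5), np.float64(116.6), [6, 10]), (27, np.float64(344.7), np.float64(118.2), [7, 21])]
1 -1 hole exp [217.5 119.2] thread exp [226.1 118.1] dark [(52, np.float64(223.6), np.float64(116.7), [7, 10])]
-1 1 hole exp [321.5 365.3] thread exp [316.  335.1] dark [(2172, np.float64(321.1), np.float64(364.9), [49, 49])]
-1 -1 hole exp [230.7 365.3] thread exp [236.1 335.2] dark [(2179, np.float64(230.6), np.float64(365.0), [49, 49])]
```

By mask, the threads are at (322.5,116.6) and (223.6,116.7), against (325.6,118.0) and (226.1,118.1) if aligned. I shift 1.8 mm along -tool y and 0.9 mm along +tool x, then lower to the hover height.

Call:
arm_command(moves=[-0.02, -0.015, 0, 0, 0, 0, -0.04, -0.03, -0.05, 0, 0, 0, -0.04, -0.03, -0.1, 0, 0, 0, -0.04, -0.03, -0.15, 0, 0, 0, -0.04, -0.03, -0.21, 0, 0, 0, -0.04, -0.03, -0.21, 0, 0, 0, -0.04, -0.03, -0.21, 0, 0, 0, -0.04, -0.03, -0.21, 0, 0, 0])

```text
time: 19.68
tcp_pos: [0.5504, 0.1985, 0.1208]
tcp_rot: [[-0.897, 0.441, 0.0], [0.441, 0.897, 0.0], [-0.0, 0.0, -1.0]]
force: [0.8, 0.1, -4.2]
opening: 0.127
grasp_force: 58.6
```

```bash
python3 chk.py w10.png; python3 - <<'E'
from h import *
im=cv2.imread("pics/w10.png"); g=cv2.cvtColor(im,cv2.COLOR_BGR2GRAY)
for x in(334,217):
    print(x); 
    for y in range(102,137,3): print(y,*[f"{v:3d}" for v in g[y,x-18:x+19:2]])
E
```

```text
19.675 [0.55044629 0.1985205  0.120782  ] [-8.97292538e-01  4.41436382e-01 -1.45771778e-04] [ 0.8  0.1 -4.2] 0.07476106626077776
1 1 hole exp [334.3 119.1] thread exp [328.2 118.4] dark [(59, np.float64(327.0), np.float64(119.0), [10, 10]), (23, np.float64(344.6), np.float64(117.0), [7, 20])]
1 -1 hole exp [217.6 119.2] thread exp [223.7 118.5] dark [(57, np.float64(225.0), np.float64(119.4), [8, 10])]
-1 1 hole exp [321.5 365.2] thread exp [317.7 344.1] dark [(2148, np.float64(322.2), np.float64(364.8), [49, 49])]
-1 -1 hole exp [230.8 365.3] thread exp [234.5 344.2] dark [(2191, np.float64(230.8), np.float64(364.8), [49, 49])]
334
102 205 208 202 199 203 198 202 201 199 189 200 205 200 207 199 197 206 208 203
105 206 206 204 201 201 144 106 117 106  91  93  77 124 138 192 200 207 206 199
108 203 208 201 156 149 117 128 102 103 113 179 183 111  85 128 154 207 207 201
111 204 209 163 181 218 214 209 207 107 114 186 194 189 151  68 120 159 204 202
114 205 180 183 219 184 102  94 158 164 111 103 188 185 189 132  73 131 193 201
117 207 166 210 136  27  39   0  72 132 115 108 171 186 190
[... 764 characters left out ...]
 100  90 111 113 115 145 198 203 198 170 192 122 119 198 196
114 193 191 165 121  83 104 163 187 173 199 204 165  81  93 187 204 117 144 200
117 194 194 153  99  93 106 187 171 193 203 120  81  23  13   9 163 157 109 192
120 194 192 157  99  93 113 166 169 201 195  92  87  22  23  12  63 193 128 182
123 194 194 165 117  88 112 190 184 183 193 159  92  66  13   4 170 114 132 190
126 193 192 183 163  93  95 106 107 165 176 194 206 199 194 198 147 117 151 202
129 193 193 195 184 161 107  92 108 107  85 130 181 193 195 181 132 144 195 199
132 193 195 194 194 184 165 140  87  95  99  45  46  48  49 111 153 187 197 199
135 195 195 194 194 190 194 192 166 156 155 156 153 155 171 198 194 197 195 197
```

The threads' midpoint is at (276.0,119.2) against (275.95,118.5), about 0.3 mm off, and the liner hovers at about 9.5 mm by kinematics. I let it settle and then hand in.

Call:
arm_command(moves=[0, 0, 0.01, 0, 0, 0, 0, 0, 0.01, 0, 0, 0, 0, 0, 0.01, 0, 0, 0, 0, 0, 0.01, 0, 0, 0, 0, 0, 0.01, 0, 0, 0, 0, 0, 0.01, 0, 0, 0])

```text
time: 20.48
tcp_pos: [0.5504, 0.1985, 0.1211]
tcp_rot: [[-0.897, 0.441, 0.0], [0.441, 0.897, 0.0], [-0.0, 0.0, -1.0]]
force: [-0.3, -0.2, -2.9]
opening: 0.13
grasp_force: 58.6
```

```bash
python3 chk.py w11.png | head -3; python3 -c "
from cell import *
print(close_job())"
```

```text
20.475 [0.55035647 0.19848013 0.12108969] [-8.97281037e-01  4.41459783e-01 -1.91260371e-05] [-0.3 -0.2 -2.9] 0.08957791935660554
1 1 hole exp [334.3 119.1] thread exp [328.1 118.4] dark [(66, np.float64(326.9), np.float64(119.1), [10, 10]), (24, np.float64(344.5), np.float64(117.4), [7, 21])]
1 -1 hole exp [217.6 119.2] thread exp [223.8 118.5] dark [(57, np.float64(225.2), np.float64(119.4), [8, 10])]
the job is handed in; nothing more can be done
None
```

The job is handed in at about 20.5 s: the vial stands on the floor of the middle well (gripped at about 27 N, then released), and the cover is held level and still about 1 cm above the vial rims, its holes about 0.3 mm off the threads (measured at the two far pillars; the near two were out of view).

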